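# Guard-switch check on the bench threading machine

## Robot

A 6-joint arm with a two-finger parallel gripper is mounted at the origin on the work surface. World frame = base frame: x ahead of the robot, y to its left, z up, the work surface at z = 0. Lengths are in m, angles in degrees, forces in N, time in s.
With the tool pointing down it reaches from about 0.325 to 0.85 m from the base axis. Payload 15.5 kg.
Tool frame: the origin (TCP) lies at the very end of the fingers, on their centre line; the grasp point (between the pads) lies arm.grip_depth behind it (arm.grip_depth is the distance from the TCP to the grasp point, in m); z points along the fingers, y is the direction in which the jaws open and shut (so a half turn about z gives the same grasp; the last joint's range is limited). The gripper opens to 91 mm and grips with 3 to 60 N. Pads are 32 mm wide; open, the fingers measure 118 mm over their backs; the gripper's body (76 mm by 178 mm) begins 60 mm behind the grasp point.
Start: joints at [59.101, 28.281, 77.091, -0, 74.628, -5.472], TCP at [0.268, 0.564, 0.214] pointing down, gripper open.
Joint ranges: [-166.48, 166.48], [-47.26, 123.95], [12.59, 153.08], [-70.14, 250.14], [6.76, 159.57], [-176.63, 176.63]. Speed limits (degrees/s): [108.29, 108.29, 147.25, 172.46, 172.46, 172.46].

## Interface

Orientations are given as a 3x3 rotation matrix whose columns are the frame's x, y, z axes.
In Python, from rig import arm gives the robot as it stands. Calls block until the motion is done:
- arm.move_to(position, orientation): joint-space move of the TCP to a pose.
- arm.move_l(position, orientation=None, feed=0.15): straight line of the TCP; orientation=None keeps the orientation; feed is the mean speed in m/s.
- arm.move_joints(angles): joint-space move.
- arm.grip(opening): finger opening in m; the grip force is fixed at half the most; returns when the fingers have stopped.
- arm.sleep(seconds).
- arm.solve_ik(position, orientation): joint angles nearest the present ones, or None.
- arm.snapshot(name): name is "scene" or "side" or "wrist"; returns the picture (384x512x3 uint8, red, green, blue); there is no depth.
- arm.get_calibration(name): a dict with "intrinsics" (3x3 intrinsics, pixels), "k1" (the pictures are not rectified: a ray, as slopes to the right and down, at radius r is drawn at 1 + k1 r^2 times it, then the intrinsics apply), "cam_to_world" (4x4, takes a point from camera to world coordinates). Camera axes: x right, y down, z forward; pixel columns grow to the right and rows downward; lengths in m; the calibration is good to about 2 mm. A picture is of the moment at which its call begins: read the wrist's pose just before it. get_calibration takes no time and is no camera call; for the wrist camera it gives the pose at the moment of the call.
A pose or a line that the arm cannot do raises arm.Unreachable and nothing moves.
- arm.sign_off(): hands the job in, once; it reports no verdict.
Readings, each from a call of its own:
- arm.current_t(): time.
- arm.current_joint_positions(): joint angles.
- arm.current_dq(): joint speeds.
- arm.current_tau(): joint torques, N m.
- arm.current_ee_pos(): TCP position.
- arm.current_tool_rot(): TCP orientation.
- arm.current_force(): force on the tool from outside, world axes, zero at the start.
- arm.current_torque(): the same for the moment, N m.
- arm.current_width(): finger opening in m.
Only numpy, scipy, OpenCV 4.12 (cv2) and the standard library are available. Lean on these libraries where they do the work, as an engineer would, in place of code of your own. Each camera call takes 0.05 s, during which the arm holds its last target. There are 200 camera calls.

## Task

Do the guard-switch check on the small threading machine: take the key from the wooden stand, put it fully home in the guard lock and turn it clockwise to its stop. Then lift the sprung guard by its bar handle until its pointer meets the index clamped on the quadrant, and finish holding the guard there, still in your grip, with the key left turned in the lock. Leave everything else on the bench where it is.

Things in the scene. Friction and masses are not known exactly. Their poses are not given: they have to be found in the camera images.
- machine: Green threading machine, fixed. Own x front (robot side) to back, y left, z up; origin under its base on the bench. In mm: base x -165..135, y -210..210, 50 high; headstock y 60..210, x -110..110, 200 high; guard over y -115..58; lock post at (-85, -172); upright quadrant arc at y -128..-119, radius 84 to 124 about the hinge, 0 to 58 degrees, its top 235 over the bench.
- key: Steel key, 73 long, 80 g, origin at the blade's tip, z up to the bow (mm). Blade 14 wide (x), 5 thick (y), 24 long, stepped tip; collar 22 across at 24..30; flat bow 30 wide (x), 10 thick (y), at 37..73: grip across the thickness at 55. Alike both ways round. Starts upright in the middle of the stand, blade in its slot, collar on its top; rises straight out in 24.
- stand: Dark wooden block, fixed, 50 x 130 mm, 45 mm high, origin at the centre of its underside, y along its length. The key stands in its middle, bow's width along the length; a tap stands 43 mm to each side of it along the length, its top 30 mm over the block.
- lock_mouth (a point): Centre of the slot's mouth, in the top face of the lock's brass barrel (33 mm across, in a green sleeve 45 mm across), 152 mm over the bench. Slot upright, 16.4 x 7.2 mm, 28 mm deep. The point turns with the barrel: its x runs along the slot's length, z up. With the key home its collar rests on this face and its tip is 24 mm below this point.
- lock (a joint): Turn of the lock's barrel, rad: 0 locked (start), grows clockwise seen from above, 1.35 at the stop. Friction 0.06 N m; stays where left. Its steel tongue, 46 mm long from the axis, lies over a catch on the guard's side and blocks it; at the stop it is clear. The blade has about 0.15 rad of play in the slot, so turn the key about 1.43 rad.
- guard (a joint): Opening angle of the guard, rad: 0 shut, grows as its front rises, up to 1.2. A window frame with skirts, 200 mm deep, 172 mm wide, about 0.7 kg, hinged at its back edge; weight and a hinge spring pull it shut with 1.0 to 1.8 N m (5 to 10 N at the handle) and it falls shut when let go.
- guard_handle (a point): Middle of the guard's handle: a level round dark bar, 12 mm thick, 80 mm clear between two posts, along the machine's y, 48 mm over the guard's sheet near its front edge. Shut: 188 mm over the bench, 178 mm in front of (machine -x) and 60 mm above the hinge axis. Moves with the guard; axes as the machine's when shut.
- guard_hinge (a point): Middle of the guard's hinge axis at its back edge, 128 mm over the bench; the axis is the machine's y. Opening is a positive turn about y: the handle rises and goes towards the machine's back. Axes as the machine's when shut, turning with the guard.
- guard_pointer (a point): Tip of the guard's dark pointer, 105 mm from the hinge axis, sweeping over the outer (machine -y) face of the quadrant, 106 mm to the right (machine -y) of the hinge's middle; guard shut: level with the hinge, pointing to the front.
- trip_index (a joint): Where the index is clamped on the quadrant, rad, on the guard's own scale: when joint guard equals it, the pointer is exactly at the index. 0.40 to 0.70, differs each time; stiffly clamped, not to be moved.
- index_mark (a point): Inner point of the index, where the pointer's tip must come: a dark steel clamp 12 mm wide along the arc, 30 mm long, with a round thumbscrew, on the quadrant's outer rim; the point is 105 mm from the hinge axis. The quadrant is a light metal arc with an engraved line each 10 degrees, the lowest at 0 (guard shut).
- tap_a: Hand tap, 60 mm long, 11 mm thick, square head, upright in the stand 43 mm from the key; origin at its lower end. Leave alone.
- tap_b: The other hand tap, upright in the stand on the other side of the key; origin at its lower end. Leave alone.
- die_large: Hexagonal rethreading die lying flat, 56 mm across flats, 22 mm high; origin at the centre of its underside. Leave alone.
- die_small: Smaller hexagonal die lying flat, 36 mm across flats, 16 mm high; origin at the centre of its underside. Leave alone.
- thread_file: Square thread file lying flat, 230 x 12 x 12 mm, along its x; origin at the centre of its underside. Leave alone.
- socket: Steel socket standing upright, 26 mm across, 38 mm high; origin at the centre of its underside. Leave alone.
- die_case: Shut plastic die case, 210 x 150 x 36 mm; origin at the centre of its underside. Leave alone.
- tap_wrench: Bar tap wrench lying flat, 240 mm long along its x, 24 mm high; origin at the centre of its underside. Leave alone.

How it is judged (in metres and radians):
On the way, in this order (a step that is already met when the one before it is completed fails the run):
1. the key is fully home in the lock (horizontal distance between key and lock_mouth below 0.004 m and z of key in the frame of lock_mouth below -0.019 m), for 0.2 s.
2. the key, still home, is turned clockwise to the stop (all of step 1 and value of joint lock above 1.12 rad), for 0.2 s.
3. the guard is being lifted with the fingers (value of joint guard above 0.12 rad and contact force between the fingers and guard above 1 N), for 0.1 s.
At the end, for the whole second after the job is handed in: Fingers hold the guard still (over 2 N on it, under 0.08 rad/s), its pointer tip within 6 mm of the index (half its width, 3 degrees); the key is home in the lock (tip 19 mm down or more, within 4 mm of the axis) and turned at least 1.12 of 1.35 rad, and does not prop the guard (all of step 2 and distance between guard_pointer and index_mark below 0.006 m and contact force between the fingers and guard above 2 N and velocity of joint guard between -0.08 and 0.08 rad/s and contact force between guard and key below 0.2 N); the arm keeps its last pose, push and grip.
It fails at once if the guard is forced up while still locked (value of joint guard above 0.08 rad and value of joint lock below 0.6 rad).
It fails at once if the clamped index is shifted (distance of index_mark from where it was at the start of the episode above 0.005 m).
It fails at once if a tap in the stand is moved over 30 mm (distance of any of tap_a, tap_b from where it was at the start of the episode above 0.03 m).
It fails at once if another loose thing on the bench is moved over 30 mm (distance of any of die_large, die_small, thread_file, socket, die_case, tap_wrench from where it was at the start of the episode above 0.03 m).
It also fails if it takes over 53 s, if anything falls off the work surface, if the arm or the gripper's body presses on something with over 40 N, if the wrist force passes 120 N, or if a joint passes its speed limit or range.

## Working session

There is one attempt and no reset: what is moved stays moved. The work goes in short steps, each a Python script; the robot and the scene stay as the last script left them, time stands still between calls to the robot, and variables do not carry over. Pictures are saved under pics/ and viewed, about 8 in all and at most 12, crops included, and the job is handed in when it is done.

```bash
mkdir -p pics; ls
python3 - <<'E'
from rig import arm
import cv2,numpy as np
np.set_printoptions(precision=4,suppress=True)
print(arm.current_t(),arm.grip_depth)
for n in ("scene","side"):
    c=arm.get_calibration(n); print(n,c)
    p=arm.snapshot(n)[:,:,::-1]; cv2.imwrite(f"pics/{n}0.png",p); cv2.imwrite(f"pics/{n}0b.png",cv2.resize(p,(800,600),interpolation=cv2.INTER_CUBIC))
E
```

```text
pics
0.0 0.0188
scene {'intrinsics': array([[408.0564,   0.    , 259.7255],
       [  0.    , 408.0564, 192.1991],
       [  0.    ,   0.    ,   1.    ]]), 'k1': -0.08793511618985586, 'cam_to_world': array([[-0.8346,  0.3435, -0.4307,  1.1385],
       [ 0.5509,  0.5234, -0.65  ,  0.9129],
       [ 0.0021, -0.7798, -0.6261,  0.9909],
       [ 0.    ,  0.    ,  0.    ,  1.    ]])}
side {'intrinsics': array([[440.5113,   0.    , 252.5292],
       [  0.    , 440.5113, 182.9102],
       [  0.    ,   0.    ,   1.    ]]), 'k1': -0.15641108527659486, 'cam_to_world': array([[ 0.8346, -0.308 ,  0.4567, -0.0002],
       [-0.5508, -0.4529,  0.7011, -0.8416],
       [-0.0091, -0.8367, -0.5477,  0.7993],
       [ 0.    ,  0.    ,  0.    ,  1.    ]])}
```

View pics/scene0b.png

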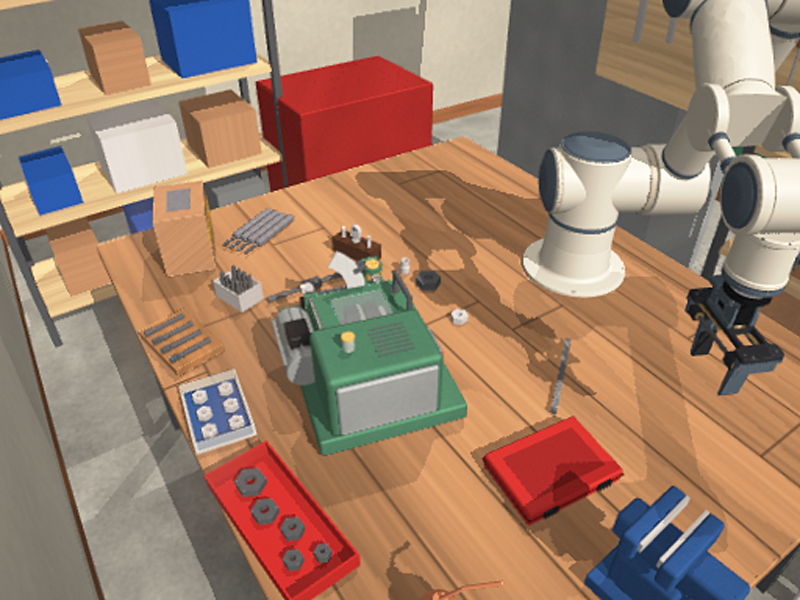

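View pics/side0b.png

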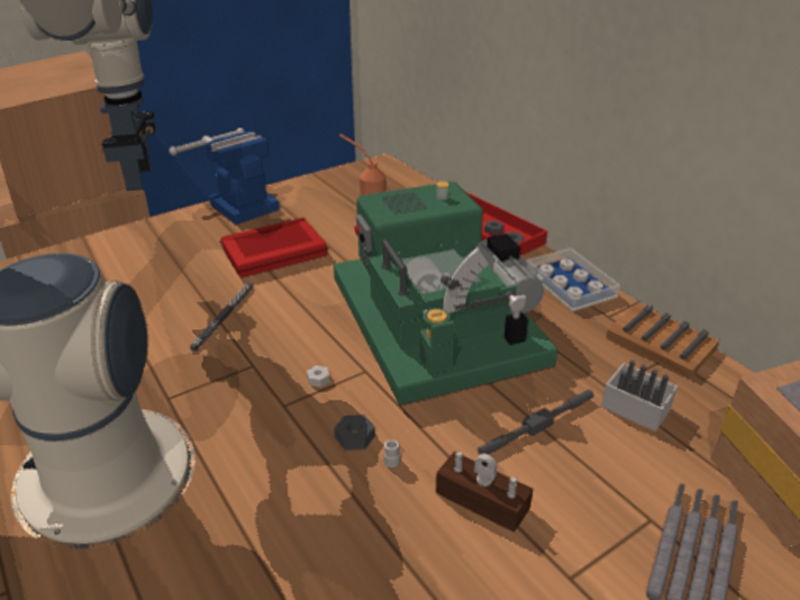

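The scene view shows the key bow at about (355,233), the lock at (373,264) and the headstock-side base corners at (466,408) and (322,452). The side view shows the bow at (486,468), the lock at (437,316) and base corners at (402,397) and (553,350). I'll triangulate roughly from these.

```bash
cat > h.py <<'E'
import numpy as np, cv2
from scipy.optimize import least_squares
np.set_printoptions(precision=4,suppress=True)
def proj(c,P):
    P=np.atleast_2d(P); M=np.linalg.inv(c["cam_to_world"]); q=P@M[:3,:3].T+M[:3,3]
    s=q[:,:2]/q[:,2:]; s=s*(1+c["k1"]*(s**2).sum(1,keepdims=True))
    K=c["intrinsics"]; return s*[K[0,0],K[1,1]]+K[:2,2]
def tri(obs):  # [(calib,(u,v))...]
    f=lambda P:np.concatenate([(proj(c,P)[0]-uv) for c,uv in obs])
    r=least_squares(f,[0.55,0,.1]); return r.x, np.abs(r.fun).max()
def mach(p,X): # p=x,y,yaw ; X machine mm
    c,s=np.cos(p[2]),np.sin(p[2]); X=np.atleast_2d(X)/1000.
    return X@np.array([[c,-s,0],[s,c,0],[0,0,1]]).T+[p[0],p[1],0]
def fitm(obs,p0): # [(calib,uv,Xmm)]
    f=lambda p:np.concatenate([(proj(c,mach(p,X))[0]-uv) for c,uv,X in obs])
    return least_squares(f,p0,loss='soft_l1')
E
python3 - <<'E'
from rig import arm
from h import *
S=arm.get_calibration("scene");D=arm.get_calibration("side");k=.64
t=lambda a,b:print(*tri([(S,np.array(a)*k),(D,np.array(b)*k)]))
t((355,233),(486,468));t((373,263),(437,316))
t((343,231),(459,456));t((368,238),(512,481))
k=.64;A=lambda a:np.array(a)*k
obs=[(S,A((373,263)),(-85,-172,152)),(D,A((437,316)),(-85,-172,152)),(S,A((466,408)),(-165,210,0)),(S,A((322,452)),(135,210,0)),
(D,A((402,397)),(-165,-210,0)),(D,A((553,350)),(135,-210,50))]
for y in (0,.5,-.5,1): 
  r=fitm(obs,[.7,.1,y]);print(r.x,r.cost,r.fun)
c=arm.get_calibration("wrist");print(c["intrinsics"],c["k1"],np.r_[arm.current_tool_rot().T@(c["cam_to_world"][:3,3]-arm.current_ee_pos())],arm.current_tool_rot().T@c["cam_to_world"][:3,:3])
E
```

```text
[ 0.4599 -0.3627  0.0666] 0.622223893825236
[ 0.5491 -0.1196  0.1476] 1.090065671307059
[ 0.4502 -0.337   0.0765] 12.076999347549531
[ 0.4701 -0.3861  0.0515] 13.622166225043742
[ 0.6702  0.0208 -0.2427] 21.484276367264656 [-1.3439 -2.1686 -0.1833  0.1741  0.2168  4.9428  0.2452  2.1539 -2.2688
 10.0945  4.1686 -0.1318]
[ 0.6702  0.0208 -0.2427] 21.484276367271583 [-1.3439 -2.1686 -0.1833  0.1741  0.2168  4.9428  0.2452  2.1539 -2.2688
 10.0945  4.1686 -0.1318]
[ 0.6702  0.0208 -0.2427] 21.48427636727369 [-1.3439 -2.1686 -0.1832  0.1741  0.2168  4.9428  0.2452  2.1539 -2.2688
 10.0945  4.1686 -0.1318]
[ 0.6702  0.0208 -0.2427] 21.484276367264624 [-1.3439 -2.1686 -0.1833  0.1741  0.2168  4.9428  0.2452  2.1539 -2.2688
 10.0945  4.1686 -0.1318]
[[332.2564   0.     254.7176]
 [  0.     332.2564 189.0028]
 [  0.       0.       1.    ]] -0.05341631871711943 [ 0.0705  0.0005 -0.17  ] [[ 0.     -0.9685 -0.2491]
 [ 1.      0.     -0.    ]
 [ 0.     -0.2491  0.9685]]
```

Run:
```python
from rig import arm
from h import *
S=arm.get_calibration("scene");D=arm.get_calibration("side");k=.64
t=lambda a,b:print(*tri([(S,np.array(a)*k),(D,np.array(b)*k)]))
t((343,231),(512,481));t((368,238),(459,456))
print(arm.current_tool_rot())
q=lambda p,R:print(p,None if (s:=arm.solve_ik(p,R)) is None else np.array(s))
for x in ([1,0,0],[-1,0,0],[0,1,0],[0,-1,0]):
    z=[0,0,-1];R=np.c_[x,np.cross(z,x),z].astype(float)
    q([.5,-.2,.34],R)
# oblique: tool z toward target
def look(z,s=1):
    z=np.array(z)/np.linalg.norm(z); y=np.cross([0,0,1],z);y/=np.linalg.norm(y);y*=s
    return np.c_[np.cross(y,z),y,z]
for s in (1,-1):
  for z in ([.2,.8,-.8],[.2,.5,-.8],[.4,.8,-1]):
    for p in ([.5,-.3,.32],[.45,-.35,.32]): print(s,z);q(p,look(z,s))
```

```text
[ 0.4779 -0.3979  0.0607] 0.7302828853464689
[ 0.4429 -0.323   0.0662] 0.5861876776666861
[[-0.9031  0.4294 -0.0005]
 [ 0.4294  0.9031 -0.0009]
 [ 0.0001 -0.0011 -1.    ]]
[0.5, -0.2, 0.34] [-28.1556  15.3598  77.8777  -0.      86.7624  61.8444]
[0.5, -0.2, 0.34] [ -28.1556   15.3598   77.8777   -0.       86.7624 -118.1556]
[0.5, -0.2, 0.34] [-28.1556  15.3598  77.8777  -0.      86.7624 -28.1556]
[0.5, -0.2, 0.34] [-28.1556  15.3598  77.8777  -0.      86.7624 151.8444]
1 [0.2, 0.8, -0.8]
[0.5, -0.3, 0.32] [-56.0863  34.6174  65.2744  34.7403 110.73   141.4586]
1 [0.2, 0.8, -0.8]
[0.45, -0.35, 0.32] [-61.6828  35.5876  63.3791  32.1122 114.5447 137.0187]
1 [0.2, 0.5, -0.8]
[0.5, -0.3, 0.32] [-53.8278  27.794   70.4802  28.7332 100.0011 148.4216]
1 [0.2, 0.5, -0.8]
[0.45, -0.35, 0.32] [-59.9693  28.5087  69.213   26.8192 103.326  143.1905]
1 [0.4, 0.8, -1]
[0.5, -0.3, 0.32] [-57.5676  29.1592  72.7859  35.528  100.4676 148.5149]
1 [0.4, 0.8, -1]
[0.45, -0.35, 0.32] [-63.5852  30.2346  70.8104  33.3609 104.5466 144.0556]
-1 [0.2, 0.8, -0.8]
[0.5, -0.3, 0.32] [-56.0863  34.6174  65.2744  34.7403 110.73   -38.5414]
-1 [0.2, 0.8, -0.8]
[0.45, -0.35, 0.32] [-61.6828  35.5876  63.3791  32.1122 114.5447 -42.9813]
-1 [0.2, 0.5, -0.8]
[0.5, -0.3, 0.32] [-53.8278  27.794   70.4802  28.7332 100.0011 -31.5784]
-1 [0.2, 0.5, -0.8]
[0.45, -0.35, 0.32] [-59.9693  28.5087  69.213   26.8192 103.326  -36.8095]
-1 [0.4, 0.8, -1]
[0.5, -0.3, 0.32] [-57.5676  29.1592  72.7859  35.528  100.4676 -31.4851]
-1 [0.4, 0.8, -1]
[0.45, -0.35, 0.32] [-63.5852  30.2346  70.8104  33.3609 104.5466 -35.9444]
```

Run:
```python
from rig import arm
from h import *
import pickle
def shot(n):
    c=arm.get_calibration("wrist"); p=arm.snapshot("wrist")[:,:,::-1]
    pickle.dump(c,open(f"pics/{n}.pkl","wb")); cv2.imwrite(f"pics/{n}.png",p); cv2.imwrite(f"pics/{n}b.png",cv2.resize(p,(800,600),interpolation=cv2.INTER_CUBIC))
    print(n,arm.current_t(),c["cam_to_world"][:3,3])
arm.move_to([.5,-.2,.36],np.array([[1,0,0],[0,-1,0],[0,0,-1.]])); shot("w1")
def look(z,s=-1):
    z=np.array(z)/np.linalg.norm(z); y=np.cross([0,0,1],z);y/=np.linalg.norm(y);y*=s
    return np.c_[np.cross(y,z),y,z]
arm.move_to([.48,-.33,.32],look([.3,.8,-.5])); shot("w2")
```

```text
w1 3.0083 [ 0.5695 -0.1986  0.5298]
w2 4.6667 [ 0.4406 -0.4337  0.4659]
```

View pics/w1b.png

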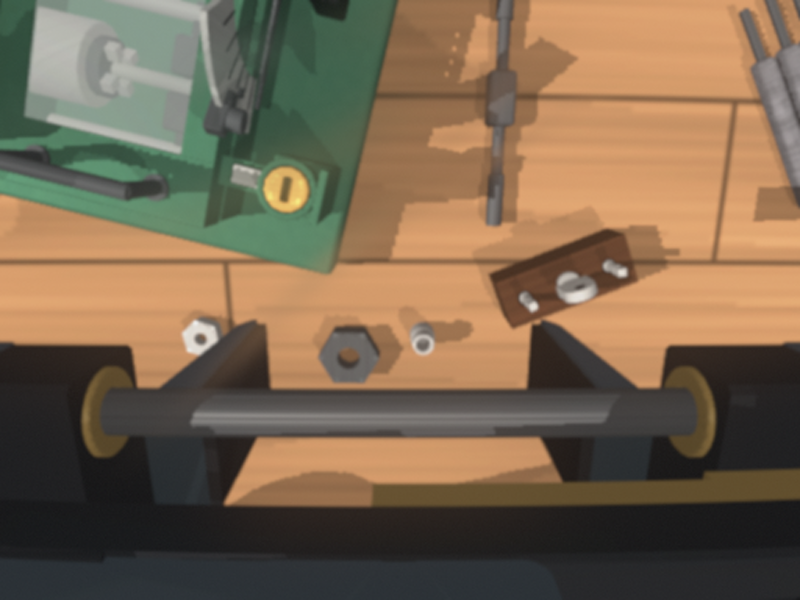

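View pics/w2b.png

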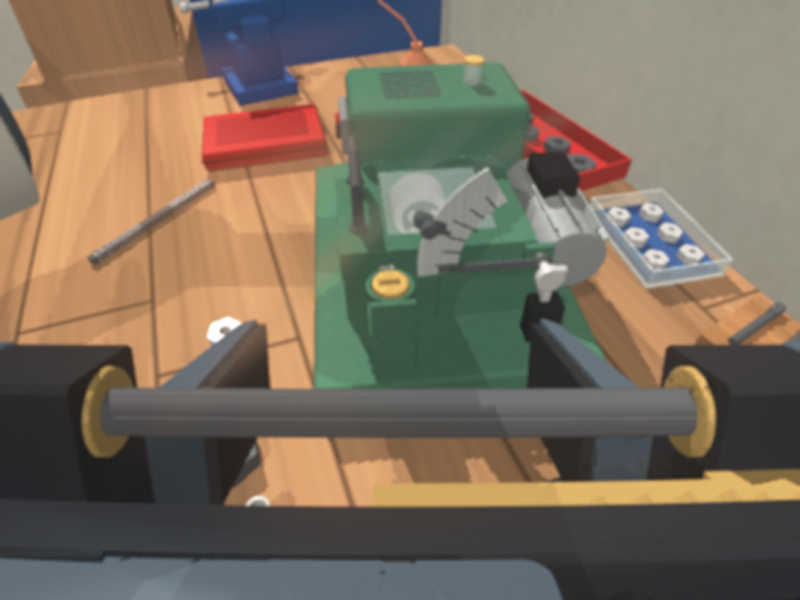

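w1 shows the lock face at (286,190) with the slot nearly vertical in the image, and the key bow at (576,287) between the taps at (527,300) and (616,268). w2 shows the lock at (390,284) and the pointer running from the hinge at (540,262) to a tip near (438,266), with the index clamp near (432,224). I'll enlarge these.

Run:
```python
import cv2,numpy as np
def crop(n,x0,y0,w,h,f=8):
    p=cv2.imread(f"pics/{n}.png")[y0:y0+h,x0:x0+w]; p=cv2.resize(p,(400,300),interpolation=cv2.INTER_CUBIC)
    for i in range(0,w,10): cv2.line(p,(int((i)*400/w),0),(int(i*400/w),5),(0,0,255),1);
    for i in range(0,h,10): cv2.line(p,(0,int(i*300/h)),(5,int(i*300/h)),(0,0,255),1)
    return p
a=crop("w1",120,90,100,75);b=crop("w1",320,140,100,75)
c=crop("w2",230,100,120,90);d=crop("side0",240,140,120,90)
cv2.imwrite("pics/m1.png",np.vstack([np.hstack([a,b]),np.hstack([c,d])]))
```

```text
(no output)
```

View pics/m1.png

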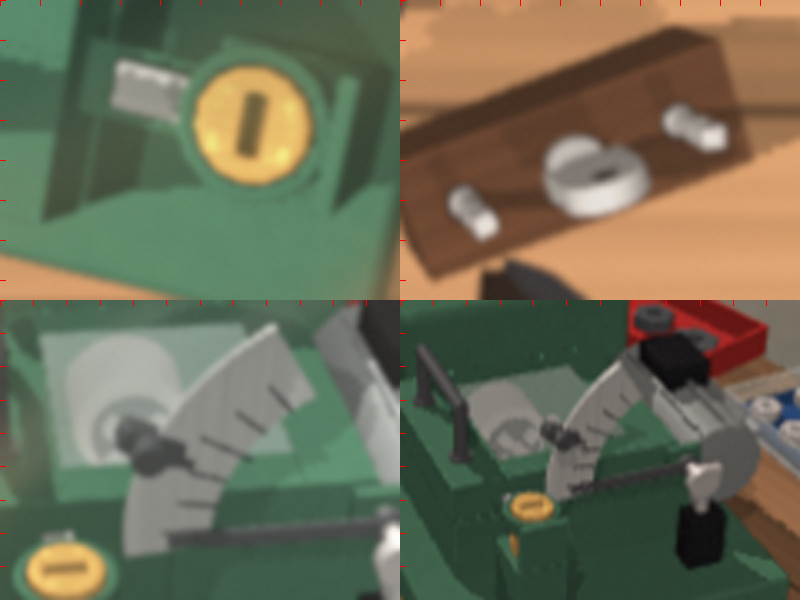

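Crop readings (4x top row, 3.33x bottom row): lock face centre (252,125) in w1 and (66,571) in w2, slot ends (257,95) and (247,155). Index tip is about (192,461) in w2 and (577,438) in the side view, roughly between the 20° and 30° lines. I'll fit the machine pose to these.

Run:
```python
from rig import arm
from h import *
import pickle
S=arm.get_calibration("scene");D=arm.get_calibration("side");W1,W2=[pickle.load(open(f"pics/w{i}.pkl","rb")) for i in (1,2)]
def U(x,y,k,x0,y0): return np.array([(x+.5)/k-.5+x0,(y+.5)/k-.5+y0])
a=lambda x,y:U(x,y,4,120,90); b=lambda x,y:U(x-400,y,4,320,140)
c=lambda x,y:U(x,y-300,10/3,230,100); d=lambda x,y:U(x-400,y-300,10/3,240,140)
e=lambda x,y:np.array([x,y])*.64-.2
L=[(W1,a(252,125)),(W2,c(66,571)),(D,d(531,506))]
print("lock",*tri(L),*tri(L[:2]))
print("key bow w1/side/scene",*tri([(W1,b(597,180)),(D,e(486,468)),(S,e(355,233))]))
def at(cal,uv,z): 
    f=lambda p:proj(cal,[p[0],p[1],z])[0]-uv
    return least_squares(f,[.5,-.2]).x
print("bow z.076",at(W1,b(597,180),.076),"collar z.051",at(W1,b(577,163),.051))
t1,t2=at(W1,b(484,223),.075),at(W1,b(714,137),.075);print("taps",t1,t2,(t1+t2)/2,np.linalg.norm(t1-t2),np.degrees(np.arctan2(*(t2-t1)[::-1])))
s1,s2=at(W1,a(257,95),.152),at(W1,a(247,155),.152);print("slot",np.linalg.norm(s1-s2),np.degrees(np.arctan2(*(s1-s2)[::-1])))
Q=lambda hx,th,r,y=-128:(hx-r*np.cos(th),y,128+r*np.sin(th))
dg=np.radians
def f(p):
    hx,ix=p[3:5]; o=[(u,v,(-85,-172,152)) for u,v in L]
    o+=[(W2,c(126,556),Q(hx,0,124)),(W2,c(275,324),Q(hx,dg(58),124)),(W2,c(316,392),Q(hx,dg(58),84)),(D,d(548,494),Q(hx,0,124)),
     (W2,c(170,541),Q(hx,0,105,-134.5)),(D,d(570,490),Q(hx,0,105,-134.5)),
     (W2,c(192,461),Q(hx,ix,105)),(D,d(577,438),Q(hx,ix,105)),
     (S,e(466,408),(-165,210,0)),(S,e(322,452),(135,210,0)),(W1,e(333,271),(-165,-210,25)),(D,e(553,350),(135,-210,50))]
    return np.concatenate([proj(C,mach(p,X))[0]-uv for C,uv,X in o])
r=least_squares(f,[.67,.02,-.24,90,.45],loss='soft_l1');print(r.x);print(r.fun.reshape(-1,2).round(1).tolist())
p=r.x; np.save("fit.npy",p); hx=p[3]
print("lock fit",mach(p,(-85,-172,152)),"handle",mach(p,(hx-178,-28.5,188)), "hinge",mach(p,(hx,-28.5,128)))
for y in (-68.5,-28.5,11.5): print("handle px(800)", [((proj(C,mach(p,(hx-178,y,188)))[0]+.2)/.64).round() for C in (W1,W2,D)])
```

```text
lock [ 0.5513 -0.1172  0.1487] 0.2646789394598841 [ 0.5514 -0.1173  0.1492] 0.013708534448710452
key bow w1/side/scene [ 0.4585 -0.3631  0.0683] 0.45201503929803266
bow z.076 [ 0.46   -0.3603] collar z.051 [ 0.4604 -0.3611]
taps [ 0.4439 -0.3213] [ 0.4754 -0.4012] [ 0.4597 -0.3612] 0.08587988058139584 -68.47947799043818
slot 0.016933737785352503 -12.29737970776342
[ 0.6752  0.0279 -0.2452 70.5983  0.4031]
[[0.4, 0.5], [-0.0, -0.9], [0.3, -1.1], [-0.3, -6.2], [0.6, 0.9], [0.1, 0.9], [-0.3, -1.5], [-0.5, 0.2], [0.6, -0.4], [-0.6, -0.3], [1.1, 0.4], [0.4, 7.4], [-0.1, 4.7], [1.2, 0.9], [3.7, -1.8]]
lock fit [[ 0.551  -0.1183  0.152 ]] handle [[0.5641 0.0263 0.188 ]] hinge [[ 0.7367 -0.0169  0.128 ]]
handle px(800) [array([115., 189.]), array([356., 184.]), array([402., 266.])]
handle px(800) [array([ 57., 175.]), array([354., 163.]), array([394., 254.])]
handle px(800) [array([ -1., 161.]), array([352., 144.]), array([387., 244.])]
```

Tap spacing comes out at 85.9 mm (86 given), the slot at 16.9 mm (16.4 given), and key bow and collar agree. The fit puts the lock within about 1 mm of its triangulated position. Next I'll grasp the key and hover over the lock.

```bash
cat >> h.py <<'E'
def down(yaw):
    a=np.radians(yaw); return np.c_[[np.cos(a),np.sin(a),0],[np.sin(a),-np.cos(a),0],[0,0,-1.]]
def shot(arm,n,cam="wrist"):
    import pickle
    c=arm.get_calibration(cam); p=arm.snapshot(cam)[:,:,::-1]
    pickle.dump(c,open(f"pics/{n}.pkl","wb")); cv2.imwrite(f"pics/{n}.png",p); return p
E
python3 - <<'E'
from rig import arm
from h import *
K=[.4599,-.3611]; R=down(111.5)
arm.grip(.05)
arm.move_to(K+[.13],R); arm.move_l(K+[.0575],feed=.1); print(arm.current_force(),arm.current_t())
arm.grip(0.0); print("w",arm.current_width(),arm.current_force(),arm.current_ee_pos())
arm.move_l(K+[.10],feed=.08); print(arm.current_force())
arm.move_l(K+[.215],feed=.2); print("w",arm.current_width(),arm.current_force())
arm.move_to([.5513,-.1173,.203],down(166.5)); print(arm.current_ee_pos(),arm.current_force(),arm.current_width(),arm.current_t(),arm.current_joint_positions())
p=shot(arm,"w3"); s=shot(arm,"s3","side"); z=shot(arm,"c3","scene")
c=lambda p,x,y,w,h:cv2.resize(p[y:y+h,x:x+w],(400,300),interpolation=cv2.INTER_CUBIC)
cv2.imwrite("pics/m2.png",np.vstack([np.hstack([c(p,200,150,120,90),c(p,0,0,512,384)]),np.hstack([c(s,240,140,80,60),c(z,200,135,80,60)])]))
E
```

```text
[ 0.0439 -1.3135  0.3916] 7.25
w 0.010091056327110505 [-3.8196 -0.5518  2.1017] [ 0.4597 -0.3612  0.0575]
[-0.2075  0.5787 -1.0269]
w 0.009830841721237951 [ 0.0705 -0.2026 -1.5754]
[ 0.5511 -0.1182  0.2026] [ 0.161  -0.32    0.4248] 0.00996725892682512 10.3667 [-18.1641  24.0213  86.7242  -0.0237  69.2828 -94.5221]
```

View pics/m2.png

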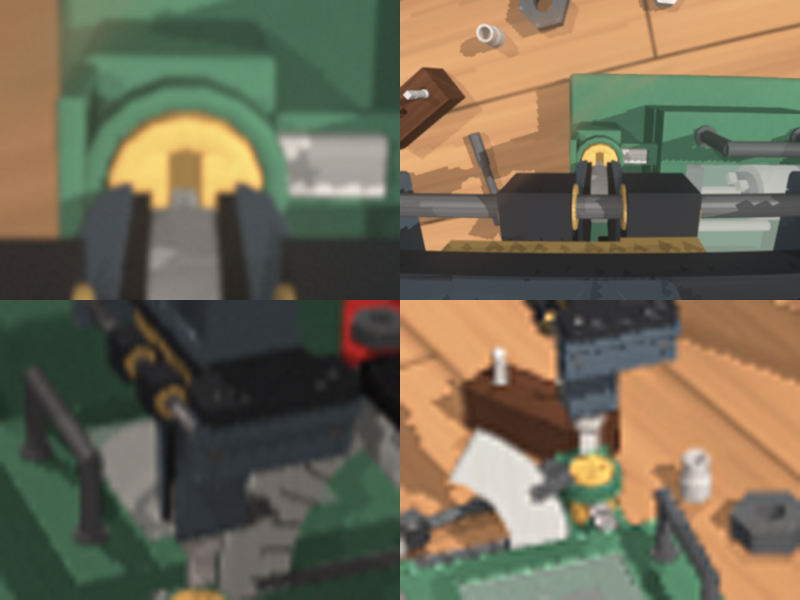

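The key is held (10 mm opening). In w3 the blade tip at crop x≈185 lines up with the slot at x≈185, and the machine edges run straight, so the yaw is right. Next is the insertion, with force watching and a small search if needed.

Run:
```python
from rig import arm
from h import *
C=np.array([.5513,-.1175]); R=down(166.5)
ux=R[:2,0];uy=R[:2,1]
arm.move_l([*C,.1905],R,feed=.05); arm.sleep(.2); f0=arm.current_force(); print("hover",f0,arm.current_ee_pos())
def probe(o,z):
    arm.move_l([*(C+o[0]*ux+o[1]*uy),z],R,feed=.03); return (arm.current_force()-f0)
offs=[(0,0)]+[(a,b) for b in(0,.0015,-.0015) for a in(0,.0015,-.0015)if a or b]
for o in offs:
    f=probe(o,.1845); print(o,f,arm.current_ee_pos(),arm.current_t())   # tip 4 mm in
    if f[2]<8:
        f=probe(o,.176); print("deeper",f,arm.current_ee_pos()); 
        if f[2]<15: break
    probe(o,.1895)
    if arm.current_t()>22: break
```

```text
hover [ 0.4672  0.3486 -1.5204] [ 0.5514 -0.1175  0.1907]
(0, 0) [-0.5503 -1.0661  1.336 ] [ 0.5512 -0.1174  0.1843] 11.4667
deeper [-0.4291 -0.9487  1.0395] [ 0.5512 -0.1175  0.1758]
```

It slid in freely. Next: press home, turn, check the torque at the stop.

Run:
```python
from rig import arm
from h import *
C=np.array([.5513,-.1175])
for z in (.1665,.1648,.1640,.1632):
    arm.move_l([*C,z],down(166.5),feed=.04); f=arm.current_force(); print(z,f,arm.current_ee_pos()[2])
    if f[2]>8: break
print("torq",arm.current_torque())
arm.sleep(.3)
for y in (140,112,92,84.5):
    arm.move_l([*C,z],down(y),feed=.04) if y==166.5 else arm.move_to([*C,z],down(y))
    print(y,arm.current_force(),arm.current_torque(),arm.current_ee_pos(),arm.current_t(),arm.current_joint_positions()[5])
```

```text
0.1665 [ 0.2755  0.4229 -0.2687] 0.1661818140843615
0.1648 [ 0.0523 -0.092  -1.1287] 0.16480247914837504
0.164 [-1.2886  0.0529  5.4391] 0.16443474253846505
0.1632 [-5.8565  0.2035 17.427 ] 0.1643088146438251
torq [ 0.3315  0.9557 -0.0138]
140 [-1.8754  0.4701 15.4344] [ 0.0738  0.4276 -0.0763] [ 0.552  -0.1177  0.1643] 13.8667 -68.0774370042912
112 [-1.4471  0.0464 13.624 ] [-0.153   0.3703 -0.0988] [ 0.5521 -0.1179  0.1644] 14.425 -40.07904715208403
92 [-1.917  -1.5817 14.5606] [-0.269   0.3523 -0.0306] [ 0.5521 -0.1179  0.1644] 14.8667 -20.07185243701092
84.5 [-1.1211 -0.7847 13.7065] [-0.2549  0.4445 -0.0506] [ 0.552  -0.1179  0.1643] 15.125 -12.540871835222873
```

Run:
```python
from rig import arm
from h import *
C=np.array([.5513,-.1175]);z=.1636
for y in (82,79,76):
    arm.move_to([*C,z],down(y)); arm.sleep(.15); R=arm.current_tool_rot()
    print(y,np.degrees(np.arctan2(R[1,0],R[0,0])),arm.current_force(),arm.current_torque(),arm.current_t())
    if abs(arm.current_torque()[2])>.35: break
# relax twist, release, rise
arm.grip(.03); print(arm.current_width(),arm.current_force())
arm.move_l([*C,.225],feed=.1)
arm.move_l([.50,-.13,.27],feed=.15)
print(arm.current_t())
p=shot(arm,"w4"); s=shot(arm,"s4","side")
c=lambda p,x,y,w,h:cv2.resize(p[y:y+h,x:x+w],(400,300),interpolation=cv2.INTER_CUBIC)
cv2.imwrite("pics/m3.png",np.hstack([c(s,240,140,120,90),c(p,0,0,512,384)]))
```

```text
82 82.00928040587591 [-1.6839 -2.6046  9.1376] [-0.2843  0.3415  0.0275] 15.525
79 79.00794126451268 [-0.9493 -1.1669  9.1996] [-0.3042  0.2996 -0.0299] 15.925
76 76.01321325292345 [-0.462  -0.9168  8.6547] [-0.2493  0.2307  0.0737] 16.325
0.029981738324682643 [-0.8538 -0.4236  0.6264]
18.2167
```

View pics/m3.png

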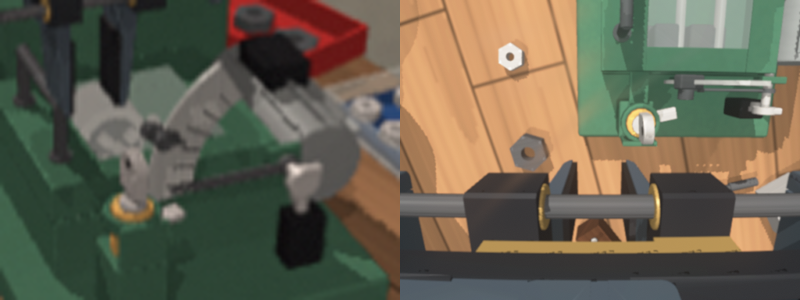

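In w4 the key stands in the lock and the tongue at (668,114) now points mostly to machine +x. I'll measure the turn angle on an enlarged crop.

Run:
```python
import cv2,numpy as np
p=cv2.imread("pics/w4.png");s=cv2.imread("pics/s4.png")
# w4 half-pane: x=(px-400)*1.28,y=py*1.28
c=lambda p,x,y,w,h:cv2.resize(p[y:y+h,x:x+w],(400,300),interpolation=cv2.INTER_CUBIC)
cv2.imwrite("pics/m4.png",np.hstack([c(p,276,120,80,60),c(s,264,176,60,45)]))
```

```text
(no output)
```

View pics/m4.png

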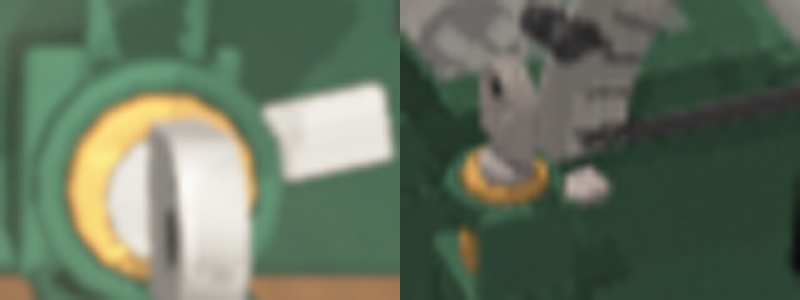

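The tongue edges sit about 13° off machine +x, so the barrel has turned about 77°, or 1.34 rad: at the stop, with the key home. Now the bar: a quick check of its position and of the index angle against the engraved lines, then grip.

Run:
```python
from rig import arm
from h import *
import pickle
D=arm.get_calibration("side");W1,W2=[pickle.load(open(f"pics/w{i}.pkl","rb")) for i in (1,2)]
p=np.load("fit.npy");hx=p[3]
e=lambda x,y:np.array([x,y])*.64-.2
print("bar end",*tri([(W1,e(130,190)),(W2,e(358,190))]),"model",mach(p,(hx-178,-72,188)))
for t in (10,20,30,40,50):
    print(t,[((proj(W2,mach(p,(hx-r*np.cos(np.radians(t)),-128,128+r*np.sin(np.radians(t)))))[0]+.5-[230,100])*10/3+[-.5,299.5]).round() for r in (84,95,105)])
H=mach(p,(hx-178,-28.5,188))[0]; R=down(np.degrees(p[2])+90)
arm.grip(.06)
arm.move_to([H[0],H[1],.25],R)
arm.move_l([H[0],H[1],.171],feed=.12); print(arm.current_force(),arm.current_ee_pos(),arm.current_t())
arm.grip(0); print(arm.current_width(),arm.current_force(),arm.current_torque(),arm.current_ee_pos(),arm.current_t())
```

```text
bar end [ 0.5534 -0.0222  0.1874] 0.004361414316832679 model [[ 0.5535 -0.0159  0.188 ]]
10 [array([216., 505.]), array([193., 503.]), array([172., 502.])]
20 [array([227., 480.]), array([205., 474.]), array([184., 470.])]
30 [array([244., 455.]), array([223., 446.]), array([205., 438.])]
40 [array([266., 431.]), array([248., 419.]), array([232., 408.])]
50 [array([292., 410.]), array([278., 394.]), array([265., 380.])]
[-0.5927 -0.0675 -0.0576] [0.5645 0.026  0.1717] 20.475
0.01111628538993364 [ 4.8185 -1.1324 -3.1743] [-0.2776 -0.7    -0.0776] [0.5646 0.0262 0.171 ] 21.275
```

The bar is gripped, the engraved lines match the model, and the index reads about 23–24° (0.40–0.41 rad). I'll lift along the arc.

```bash
cat >> h.py <<'E'
def arc(th,T0,yaw):
    c,s=np.cos(th),np.sin(th); dx=(-178*c+60*s+178)/1000; dz=(178*s+60*c-60)/1000
    return np.array(T0)+[dx*np.cos(yaw),dx*np.sin(yaw),dz]
E
python3 - <<'E'
from rig import arm
from h import *
p=np.load("fit.npy"); T0=np.array([.5646,.0262,.171]); np.save("T0.npy",T0)
for th in (.07,.14,.21,.28,.35,.405):
    arm.move_l(arc(th,T0,p[2]),feed=.04); print(th,arm.current_force(),arm.current_width())
arm.sleep(.5); print(arm.current_ee_pos()-arc(.405,T0,p[2]),arm.current_force(),arm.current_t())
s=shot(arm,"s5","side"); w=shot(arm,"w5"); z=shot(arm,"c5","scene")
c=lambda p,x,y,w,h:cv2.resize(p[y:y+h,x:x+w],(400,300),interpolation=cv2.INTER_CUBIC)
cv2.imwrite("pics/m5.png",np.vstack([np.hstack([c(s,220,125,140,105),c(s,264,155,60,45)]),np.hstack([c(w,0,0,512,384),c(z,200,135,80,60)])]))
E
```

```text
0.07 [  2.6789   0.0243 -10.9316] 0.011144129391461222
0.14 [-2.3513  1.6472 -8.2562] 0.011102575422196793
0.21 [-6.8435  1.4691 -5.7429] 0.011184874589004924
0.28 [-8.2759  2.6168 -5.1657] 0.011489425871798452
0.35 [-12.252    2.6464  -2.3934] 0.011626922496780037
0.405 [-14.2991   3.2203   0.146 ] 0.01147361872584936
[-0.0015  0.0003  0.0004] [-14.8658   2.7001   0.5754] 24.5667
```

View pics/m5.png

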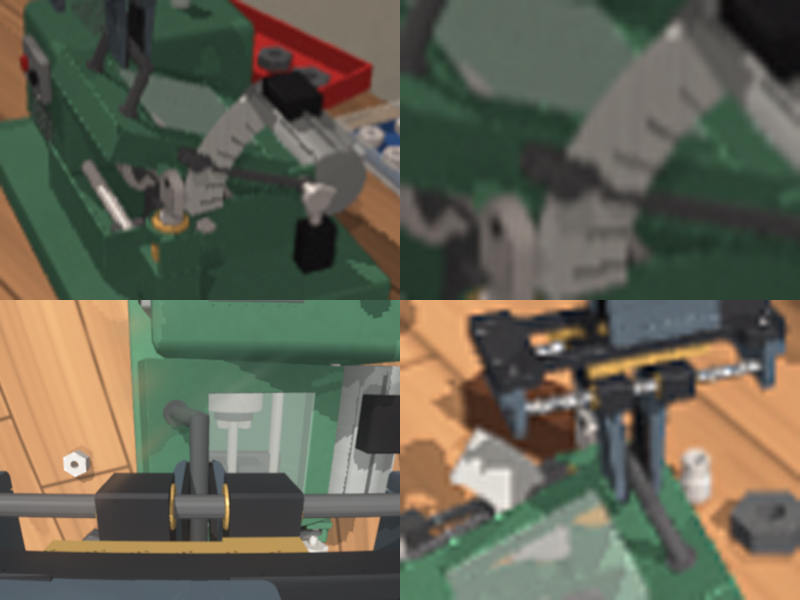

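m5 shows the pointer bar running into the index clamp (around (600,190) in the upper-right crop), the guard raised and gripped, and the key still in the lock. I'll put numbers on the pointer angle from the side view and relax the 15 N sideways strain.

Run:
```python
from rig import arm
from h import *
D=arm.get_calibration("side");p=np.load("fit.npy");hx=p[3]
px=lambda th,r,y:((proj(D,mach(p,(hx-r*np.cos(th),y,128+r*np.sin(th))))[0]-[264,155]+.5)*20/3-.5+[400,0]).round()
for th in (.36,.38,.4,.42,.44): print(th,[px(th,r,-134.5) for r in (50,75,90,105)],"idx",[px(th,r,-128) for r in (105,115,130)])
T0=np.load("T0.npy");t=arc(.405,T0,p[2]);t[0]-=.0015*np.cos(p[2]);t[1]-=.0015*np.sin(p[2])
arm.move_l(t,feed=.02);arm.sleep(.3);print(arm.current_force(),arm.current_ee_pos()-arc(.405,T0,p[2]))
s=shot(arm,"s6","side")
cv2.imwrite("pics/m6.png",cv2.resize(s[155:200,264:324],(800,600),interpolation=cv2.INTER_CUBIC))
```

```text
0.36 [array([719., 213.]), array([668., 206.]), array([636., 202.]), array([604., 197.])] idx [array([597., 189.]), array([576., 186.]), array([544., 181.])]
0.38 [array([720., 211.]), array([669., 203.]), array([638., 198.]), array([606., 193.])] idx [array([599., 184.]), array([578., 181.]), array([546., 175.])]
0.4 [array([721., 209.]), array([671., 200.]), array([640., 194.]), array([608., 188.])] idx [array([602., 180.]), array([580., 176.]), array([548., 170.])]
0.42 [array([722., 207.]), array([672., 196.]), array([641., 190.]), array([610., 184.])] idx [array([604., 175.]), array([583., 171.]), array([551., 164.])]
0.44 [array([723., 205.]), array([674., 193.]), array([643., 186.]), array([613., 179.])] idx [array([606., 171.]), array([585., 166.]), array([554., 158.])]
[-6.6333  0.5241 -8.2338] [-0.0018  0.0003  0.0001]
```

View pics/m6.png

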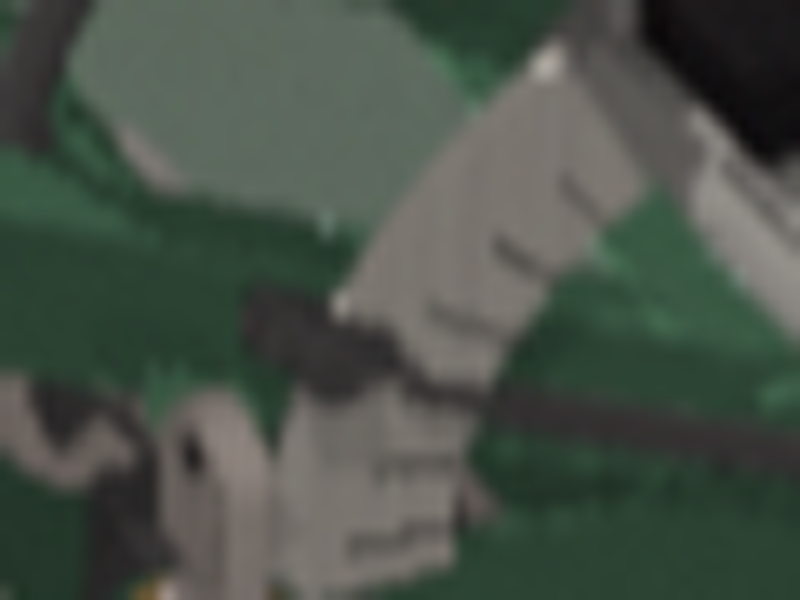

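In m6 the pointer tip is at about (415,388) and the clamp's inner point at about (400,365), so the guard looks roughly 0.03 rad low. The index point must lie in the pointer's plane (y=-134.5), not on the quadrant face (y=-128) where I fitted it. I'll refit and correct.

Run:
```python
from rig import arm
from h import *
import pickle
D=arm.get_calibration("side");W2=pickle.load(open("pics/w2.pkl","rb"))
p=np.load("fit.npy");hx=p[3]
c=lambda x,y:np.array([(x+.5)*.3-.5+230,(y-300+.5)*.3-.5+100]); d=lambda x,y:np.array([(x-400+.5)*.3-.5+240,(y-300+.5)*.3-.5+140]); g=lambda x,y:np.array([(x+.5)*.075-.5+264,(y+.5)*.075-.5+155])
Q=lambda th:mach(p,(hx-105*np.cos(th),-134.5,128+105*np.sin(th)))
for n,o in dict(idx_w2=(W2,c(192,461)),idx_side=(D,d(577,438)),idx_side6=(D,g(400,366)),ptr6=(D,g(413,387)),ptr0_w2=(W2,c(170,541)),ptr0_side=(D,d(570,490))).items():
    r=least_squares(lambda t:proj(o[0],Q(t[0]))[0]-o[1],[.4]);print(n,r.x,r.fun)
T0=np.load("T0.npy");t=arc(.435,T0,p[2]);t[:2]-=.0022*np.array([np.cos(p[2]),np.sin(p[2])])
arm.move_l(t,feed=.02);arm.sleep(.4);print(arm.current_force(),arm.current_ee_pos()-arc(.435,T0,p[2]),arm.current_width(),arm.current_t())
s=shot(arm,"s7","side")
cv2.imwrite("pics/m7.png",cv2.resize(s[155:200,264:324],(800,600),interpolation=cv2.INTER_CUBIC))
```

```text
idx_w2 [0.4333] [1.2256 0.7812]
idx_side [0.4176] [2.3441 1.1436]
idx_side6 [0.4048] [1.3482 0.6394]
ptr6 [0.3779] [-0.0475 -0.0212]
ptr0_w2 [0.005] [-0.4886 -0.0385]
ptr0_side [-0.0132] [0.617  0.0209]
[-4.303  -0.9746 -9.105 ] [-0.0022  0.0004 -0.    ] 0.011209820540064499 26.125
```

View pics/m7.png

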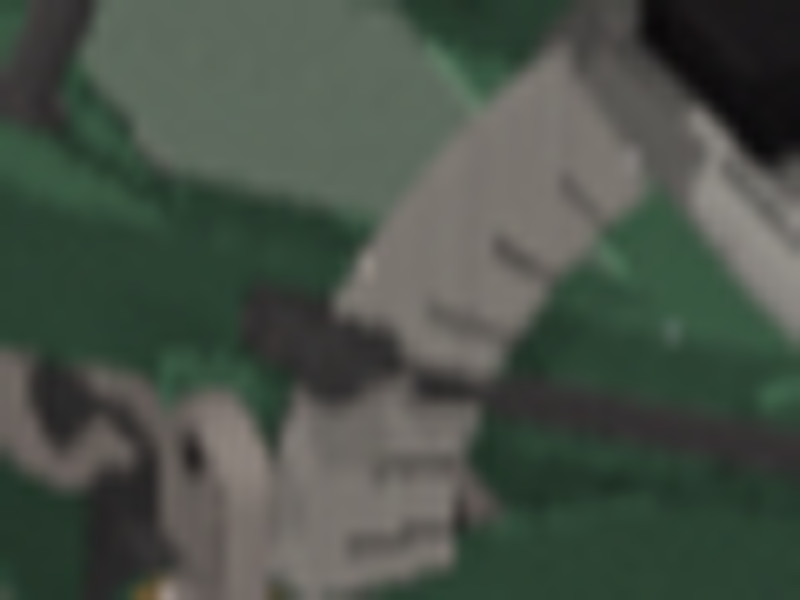

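After bias correction the pointer is at about 0.42 rad and the index at about 0.425, a gap of roughly 1 mm. In m7 the two meet at about (410,370). The grip force is about 9 N and the key is undisturbed, so I'll hand in.

Run:
```python
from rig import arm
print(arm.current_force(),arm.current_width(),arm.current_t(),abs(arm.current_dq()).max()); arm.sign_off(); print(arm.current_t())
```

```text
[-5.37339725 -1.74584    -8.42097766] 0.011376647459489868 26.175 0.11526877608810013
the job is handed in; nothing more can be done
the job is handed in; nothing more can be done
```

I took the key from the stand, put it fully home in the lock and turned it clockwise to its stop. I then lifted the guard by its bar and handed in holding it at the index, at 26.2 s of the 53 s allowed. No verdict was reported.

**Key home:** the tool stopped at 0.1643 m with about 17 N pushing back. A fully seated key puts it at 0.1642 m.

**Key turned:** the lock's tongue measured about 77° in the picture, or 1.34 rad of the 1.35 at the stop. The turning torque never rose clearly at the stop, even though I turned the tool 90°. The tongue's angle in that picture, taken after I let go of the key, is therefore the evidence for the turn.

**Guard at the index:** I first lifted it about 0.03 rad too low because I had measured the index on the quadrant's face instead of in the pointer's plane. After correcting, the pointer is at about 0.42 rad and the index at about 0.425 rad, so they are about 1 mm apart. The separate index readings ranged from 0.405 to 0.433 rad, so up to about 2 mm is possible, against the 6 mm allowed.

**Grip:** the wrist read about 10 N, the fingers were 11.4 mm apart on the 12 mm bar, and the arm was still.

**Rest of the bench:** I made no deliberate contact with anything else and saw nothing moved in the last pictures. I did not measure each item.

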